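# Scan the jack's sloping barcode tag

## Robot

A 6-joint arm with a two-finger parallel gripper is mounted at the origin on the work surface. World frame = base frame: x ahead of the robot, y to its left, z up, the work surface at z = 0. Lengths are in mm, angles in degrees, forces in N, time in s.
With the tool pointing down it reaches from about 325 to 925 mm from the base axis. Payload 3.1 kg.
Tool frame: the origin (TCP) lies at the very end of the fingers, on their centre line; the grasp point (between the pads) lies grasp_offset behind it (grasp_offset is the distance from the TCP to the grasp point, in mm); z points along the fingers, y is the line along which they close (so a half turn about z gives the same grasp; the last joint's range is limited). The gripper opens to 85 mm and grips with 20 to 120 N. Pads are 22 mm wide; open, the fingers measure 114 mm over their backs; the gripper's body (76 mm by 85 mm) begins 54 mm behind the grasp point. The pads swing forward as they close: fully open they stand 13 mm farther back than shut.
Start: joints at [66.165, 12.427, 92.441, -0, 75.132, -6.429], TCP at [186.949, 596.397, 231.3] pointing down, gripper open.
Joint ranges: [-157.48, 157.48], [-44.54, 120.13], [17.64, 146.25], [-64.5, 244.5], [7.68, 150.69], [-147.95, 147.95]. Speed limits (degrees/s): [159.86, 159.86, 180, 180, 180, 180].

## Interface

Orientations are given as [roll, pitch, yaw] about the fixed x, y, z axes, in that order (R = Rz(yaw) Ry(pitch) Rx(roll)).
In Python, from station import * gives the robot as it stands. Calls block until the motion is done:
- goto(position, orientation): joint-space move of the TCP to a pose.
- move_l(position, attitude=None, speed=150): straight line of the TCP; attitude=None keeps the orientation; speed is the mean speed in mm/s.
- move_j(angles): joint-space move.
- grip(opening, squeeze=None): finger opening in mm; squeeze is the grip in N (None keeps the last); returns when the fingers have stopped.
- wait(seconds).
- solve_ik(position, orientation): joint angles nearest the present ones, or None.
- get_obs(): the state.
- get_image(name): name is "scene" or "top" or "wrist"; returns the picture (384x512x3 uint8, red, green, blue); there is no depth.
- get_calibration(name): a dict with "fx", "fy", "cx", "cy" (pixels), "D" ([k1, k2, p1, p2, k3] as OpenCV has them; the pictures are not rectified), "R" (3x3) and "t" (3): a world point X has camera coordinates R X + t; the wrist camera has in their place "mount" (4x4, takes a point from camera to tool coordinates, whose origin is the TCP and whose axes are the flange's). Camera axes: x right, y down, z forward; pixel columns grow to the right and rows downward; lengths in mm; the calibration is good to about 2 mm. A picture is of the moment at which its call begins: read the wrist's pose just before it. get_calibration takes no time and is no camera call.
A pose or a line that the arm cannot do raises Unreachable and nothing moves.
- sign_off(): hands the job in; it is judged then, once.
Trained networks look in the newest picture that a camera, given by its name, has taken for a name from the list of things; names that differ only in an ending like _2 or _b are one class to them, and where a whole thing is asked for, a point or a joint stands for the part that bears it (a point fixed in the world has none). Each returns a list of dicts, best first, with "score" (0 to 1); they miss things now and then, are a little off and sometimes report something else, mostly with a low value. They report only what shows in the picture. A call takes as long as a camera call. They do not tell look-alikes from the thing itself.
- spot_in(name, camera): "extent" ([centre column, centre row, width, height] in pixels, round what is visible of it).
- regions_of(name, camera): "region" (384x512 bool, what is visible of it) and "extent" ([centre column, centre row, width, height] in pixels, round what is visible of it).
The state is a dict: "t": time; "joint_pos": joint angles; "qvel": joint speeds; "effort": joint torques, N m; "tcp_pos": TCP position; "ee_rot": TCP orientation; "wrist_force": force on the tool from outside, world axes, zero at the start; "moment": the same for the moment, N m; "grip_width": finger opening in mm; "grip_force": force on a finger pad.
Only numpy, scipy, OpenCV 4.12 (cv2) and the standard library are available. Lean on these libraries where they do the work, as an engineer would, in place of code of your own. Each camera call takes 0.05 s, during which the arm holds its last target. There are 200 camera calls.

## Task

Switch the code reader on by turning the red knob clockwise until it clicks over into its second position. Then pick up the yellow-handled reader from its blue pad and aim its lens squarely at the centre of the sloping barcode label on the front of the jack, from about 60 mm away, and hold it steady there for two seconds. Stand the reader upright again, wholly on its blue pad, leaving the knob switched on; do not touch the jack or its tag, and leave the weights and the weight hanger undisturbed.

Things in the scene. Friction and masses are not known exactly. Their poses are not given: they have to be found in the camera images.
- tag_face (a point): Centre of the barcode label (white, black bars, 50 x 70 mm) on an aluminium plate 64 x 100 x 6 mm in front of the jack, 75 mm above the bench, stiffly pivoted between dark cheeks (122 mm over their outsides). z: the label's outward normal, leaning 26 to 43 degrees from vertical towards the robot's side, different each time; y: level, along the 100 mm; x: up the slope.
- jack: Dark cast-iron lifting jack, fixed; origin under the centre of its base (150 x 140 mm, 30 high). Platform 120 x 120 mm, top at 170 mm. The tag's centre is 130 mm in front of the origin (its -x); the cheeks reach 144 mm forward and 78 mm up. A crank with a red handle 26 mm thick sticks out on its +y side to y = 189 mm, at x = 20, z = 148 mm.
- reader: Loose code reader, 155 mm tall, 0.2 to 0.4 kg, standing lens down. Origin at the centre of its flat underside, the lens; z runs up the handle, the beam leaves along -z. Black round head 60 mm across, 28 mm high, tapering up to 45 mm; then a yellow handle up to 155 mm, 42 mm wide (x) by 28 mm thick (y): grip across y, about 120 mm above the underside.
- reader_spot (a point): Point on the reader's beam 60 mm in front of the lens (reader z = -60 mm): it should lie on the centre of the label when reading. Axes as the reader's.
- pad: Fixed round blue pad, 100 mm across with a thin black rubber rim 116 mm across below it; origin at the centre of its underside on the bench, top 8 mm higher. The reader starts at its centre.
- switchbox: Fixed grey box 120 x 120 x 45 mm with the red knob at the centre of its top; origin under its centre.
- knob (a joint): Angle of the knob in rad: about 0 in the first (off) position, 1.2 in the second (on), growing clockwise seen from above; a spring detent holds it at either stop and snaps it over at 0.6; it takes about 0.15 N m.
- knob_grip (a point): Grip point on the knob's axis, 76 mm above the bench. The knob's red bar is 64 mm long (the point's x, turning with the knob), 16 mm thick (y), its flanks reaching from 52 to 90 mm above the bench, over a black disc of 32 mm radius. Grip it across y.
- brass_weight: Bystander: brass cylinder weight, 64 mm across, 94 mm high with a knob top, standing loose on the jack's platform; origin under its centre.
- hanger: Bystander: grey aluminium weight hanger standing loose beside the tag's front: foot 64 mm across, 12 mm thick, thin rod with a hook on top, 184 mm high; origin under its foot.
- disc0: Bystander: lower of two stacked chrome slotted weight discs, 80 mm across, 14 mm thick, beside the tag's other side; origin under its centre.
- disc1: Bystander: the upper disc, lying on the lower one, same size.
There are look-alikes about, which are no part of the job. What is shaped like the reader but pink is not meant. Of the things that look like the pad, the larger one is meant.

How it is judged (in metres and radians):
On the way, in this order (a step that is already met when the one before it is completed fails the run):
1. the knob has been turned clockwise past its click (beyond 1.0 rad) while the reader still stands on its pad (value of joint knob above 1 rad and distance of reader from where it was at the start of the episode below 0.02 m), for 0.2 s.
2. the reader is held still (30 mm/s, 0.2 rad/s) for 1.5 s, beam square to the label within 12 degrees, the point 60 mm before its lens within 20 mm of the label centre along each label axis (x of reader_spot in the frame of tag_face between -0.02 and 0.02 m and y of reader_spot in the frame of tag_face between -0.02 and 0.02 m and z of reader_spot in the frame of tag_face between -0.02 and 0.02 m and angle between the z axis of reader and the z axis of tag_face, either way round below 0.21 rad and z of reader in the frame of tag_face above 0.03 m and linear speed of reader below 0.03 m/s and angular speed of reader below 0.2 rad/s and value of joint knob above 1 rad), for 1.5 s.
At the end, for the whole second after the job is handed in: The reader stands upright (within 0.08 rad), at rest and released on the pad, its centre within 22 mm of the pad's centre and its underside within 4 mm of the pad's top height; the knob is past its click (over 1.0 rad); brass weight, hanger and both discs are within 20 mm of where they started (horizontal distance between reader and pad below 0.022 m and z of reader in the frame of pad between 0.004 and 0.012 m and angle between reader's own z axis and vertical below 0.08 rad and linear speed of reader below 0.02 m/s and value of joint knob above 1 rad and distance of each of brass_weight, hanger, disc0, disc1 from where it was at the start of the episode below 0.02 m); the robot touches nothing.
It fails at once if the reader, the fingers or the arm touches the jack or its tag (over 1 N) (contact force between any of reader, the fingers, the arm and jack above 1 N).
It fails at once if the brass weight is shifted by more than 20 mm or tipped over (distance of brass_weight from where it was at the start of the episode above 0.02 m or angle between brass_weight's own z axis and vertical above 0.4 rad).
It fails at once if the weight hanger is shifted by more than 20 mm or tipped over (distance of hanger from where it was at the start of the episode above 0.02 m or angle between hanger's own z axis and vertical above 0.4 rad).
It fails at once if the lower disc is shifted by more than 20 mm or tipped over (distance of disc0 from where it was at the start of the episode above 0.02 m or angle between disc0's own z axis and vertical above 0.4 rad).
It fails at once if the upper disc is shifted by more than 20 mm or tipped over (distance of disc1 from where it was at the start of the episode above 0.02 m or angle between disc1's own z axis and vertical above 0.4 rad).
It also fails if it takes over 67 s, if anything falls off the work surface, if the arm or the gripper's body presses on something with over 40 N, if the wrist force passes 120 N, or if a joint passes its speed limit or range.

## Working session

There is one attempt and no reset: what is moved stays moved. The work goes in short steps, each a Python script; the robot and the scene stay as the last script left them, time stands still between calls to the robot, and variables do not carry over. Pictures are saved under pics/ and viewed, at most 10 in all, crops included, and the job is handed in when it is done.

```bash
mkdir -p pics; ls
python3 - <<'E'
from station import *
import cv2,numpy as np
for n in ["scene","top"]:
    im=get_image(n); cv2.imwrite(f"pics/{n}0.png",cv2.resize(im[:,:,::-1],(800,600),interpolation=cv2.INTER_CUBIC))
    np.save(f"{n}0.npy",im)
    c=get_calibration(n); print(n,c)
    for k in ["reader","pad","knob","switchbox","tag_face","jack","hanger","disc0","brass_weight"]:
        print(k,[(round(d["score"],2),np.round(d["extent"]).tolist()) for d in spot_in(k,n)])
o=get_obs();print(o)
print(get_calibration("wrist"))
try: print(grasp_offset)
except Exception as e: print(e)
E
```

```text
pics
scene {'fx': 482.00104263209084, 'fy': 482.00104263209084, 'cx': 254.93269859030548, 'cy': 184.882828090499, 'D': array([0.03753811, 0.        , 0.        , 0.        , 0.        ]), 'R': array([[-0.86550999,  0.50052172, -0.01924731],
       [ 0.2964618 ,  0.48091666, -0.82512397],
       [-0.40373612, -0.71985913, -0.56462375]]), 't': array([ 453.27569103,  -89.16151523, 1678.32453822])}
reader [(0.79, [349.0, 234.0, 22.0, 61.0]), (0.74, [308.0, 257.0, 21.0, 59.0]), (0.46, [237.0, 224.0, 27.0, 23.0])]
pad [(0.84, [347.0, 264.0, 44.0, 33.0]), (0.6, [254.0, 140.0, 14.0, 20.0]), (0.5, [382.0, 245.0, 12.0, 9.0])]
knob [(0.58, [253.0, 139.0, 17.0, 19.0])]
switchbox [(0.84, [258.0, 149.0, 48.0, 34.0])]
tag_face [(0.63, [347.0, 237.0, 20.0, 60.0])]
jack [(0.84, [185.0, 200.0, 91.0, 91.0])]
hanger [(0.7, [185.0, 163.0, 19.0, 55.0])]
disc0 [(0.89, [238.0, 225.0, 28.0, 20.0]), (0.62, [185.0, 161.0, 26.0, 53.0]), (0.55, [237.0, 231.0, 23.0, 6.0])]
brass_weight [(0.6, [168.0, 164.0, 32.0, 37.0])]
top {'fx': 451.71400840146765, 'fy': 451.71400840146765, 'cx': 260.5514130570618, 'cy': 198.9
[... 1332 characters left out ...]
y([ 0.19371006,  0.40773112, -0.00479334]), 'moment': array([ 0.04022011,  0.04227496, -0.03136858]), 'grip_force': 0.0, 'grip_width': 85.56102419725637}
{'fx': 334.3917566504916, 'fy': 334.3917566504916, 'cx': 256.91338337023547, 'cy': 193.64050156971837, 'D': array([0.01811864, 0.        , 0.        , 0.        , 0.        ]), 'mount': array([[ 9.36789080e-04, -9.50118604e-01, -3.11887416e-01,
         7.98926289e+01],
       [ 9.99999560e-01,  8.75102203e-04,  3.37742976e-04,
        -1.98102790e-01],
       [-4.79625203e-05, -3.11887595e-01,  9.50119006e-01,
        -1.43957005e+02],
       [ 0.00000000e+00,  0.00000000e+00,  0.00000000e+00,
         1.00000000e+00]])}
18.700000000000003
```

View pics/scene0.png

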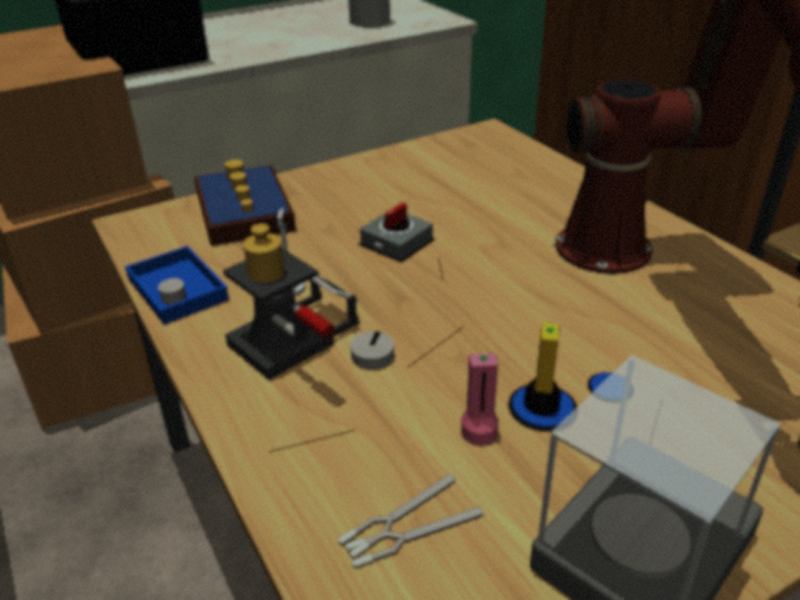

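View pics/top0.png

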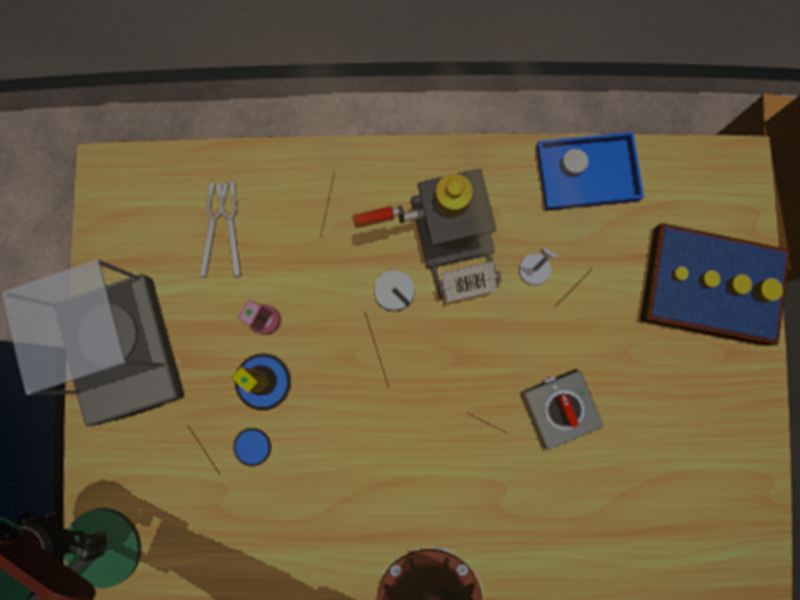

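The scene image shows the yellow reader on the large blue pad (~(347,250) native px), the pink look-alike beside it and the small pad near the robot. The top image shows the knob at (363,262), tag at (299,181), hanger at (345,170) and discs at (253,186).

```bash
cat > h.py <<'E'
from station import *
import cv2, numpy as np, time
from scipy.spatial.transform import Rotation as Ro
from scipy.optimize import least_squares
def rot(rpy): return Ro.from_euler('xyz',rpy,degrees=True).as_matrix()
def rpy(R): return Ro.from_matrix(R).as_euler('xyz',degrees=True)
def K(c): return np.array([[c['fx'],0,c['cx']],[0,c['fy'],c['cy']],[0,0,1]])
def cam(name,obs=None):
    c=get_calibration(name)
    if name=='wrist':
        M=np.array(c['mount']); T=np.eye(4); T[:3,:3]=rot(obs['ee_rot']); T[:3,3]=obs['tcp_pos']
        W=np.linalg.inv(T@M); c['R']=W[:3,:3]; c['t']=W[:3,3]
    return c
def onplane(c,px,z):
    u=cv2.undistortPoints(np.array(px,float).reshape(-1,1,2),K(c),np.array(c['D'])).reshape(-1,2)
    d=np.c_[u,np.ones(len(u))]@c['R']; o=-c['R'].T@c['t']
    return o+d*((z-o[2])/d[:,2:])
def proj(c,X): 
    return cv2.projectPoints(np.array(X,float).reshape(-1,1,3),cv2.Rodrigues(np.array(c['R']))[0],np.array(c['t'],float),K(c),np.array(c['D']))[0].reshape(-1,2)
E
python3 - <<'E'
from h import *
c=cam('top')
f=lambda x,y:(x/1.5625,y/1.5625)
for n,p,z in [("pad",f(262,381),8),("smallpad",f(252,447),8),("knobtop",f(568,410),90),("boxtop",f(562,410),45),("tag",f(470,283),75),("hangerfoot",f(535,269),12),("disc",f(394,291),28),("readertop",f(245,379),155),("crank tip",f(356,218),148),("plat corners L",f(424,240),170),("plat R",f(493,230),170),("plat TR",f(483,170),170),("plat TL",f(416,182),170)]:
    print(n,onplane(c,[p],z).round(0).tolist())
E
```

```text
pad [[438.0, 327.0, 8.0]]
smallpad [[307.0, 347.0, 8.0]]
knobtop [[377.0, -265.0, 90.0]]
boxtop [[375.0, -263.0, 45.0]]
tag [[621.0, -86.0, 75.0]]
hangerfoot [[657.0, -224.0, 12.0]]
disc [[614.0, 61.0, 28.0]]
readertop [[440.0, 327.0, 155.0]]
crank tip [[734.0, 126.0, 148.0]]
plat corners L [[686.0, 2.0, 170.0]]
plat R [[703.0, -122.0, 170.0]]
plat TR [[815.0, -107.0, 170.0]]
plat TL [[794.0, 16.0, 170.0]]
```

Run:
```python
from h import *
import pickle
D={}
for n,p,yaw,names in [("reader",(438,327,290),180+37,["reader","pad"]),("tag",(610,-80,250),188,["tag_face","hanger","disc0"]),("knob",(377,-265,190),145,["knob","switchbox"])]:
    goto(p,[180,0,(yaw+180)%360-180]); wait(0.3)
    o=get_obs(); im=get_image("wrist"); c=cam("wrist",o)
    det={k:regions_of(k,"wrist") for k in names}
    D[n]=(o,im,c,det); print(n,o['t'],o['tcp_pos'].round(1),o['ee_rot'].round(1))
    for k in names: print(k,[(round(d["score"],2),np.round(d["extent"]).tolist()) for d in det[k]])
pickle.dump(D,open("D.pkl","wb"))
for n in D: cv2.imwrite(f"pics/w_{n}.png",cv2.resize(D[n][1][:,:,::-1],(800,600)))
```

```text
reader 2.7167 [437.6 327.5 289.9] [ 180.    -0.  -142.9]
reader [(0.78, [258.0, 168.0, 49.0, 84.0])]
pad [(0.89, [339.0, 72.0, 68.0, 72.0]), (0.8, [258.0, 146.0, 91.0, 87.0])]
tag 4.7917 [610.1 -79.2 250.2] [-180.     0.  -171.9]
tag_face [(0.75, [251.0, 184.0, 107.0, 68.0])]
hanger [(0.7, [96.0, 205.0, 133.0, 112.0])]
disc0 [(0.95, [380.0, 182.0, 71.0, 66.0]), (0.82, [363.0, 161.0, 42.0, 39.0])]
knob 6.45 [ 377.7 -264.7  190.2] [-180.     0.   145.1]
knob [(0.71, [254.0, 182.0, 76.0, 78.0])]
switchbox [(0.9, [258.0, 167.0, 182.0, 175.0])]
```

View pics/w_reader.png

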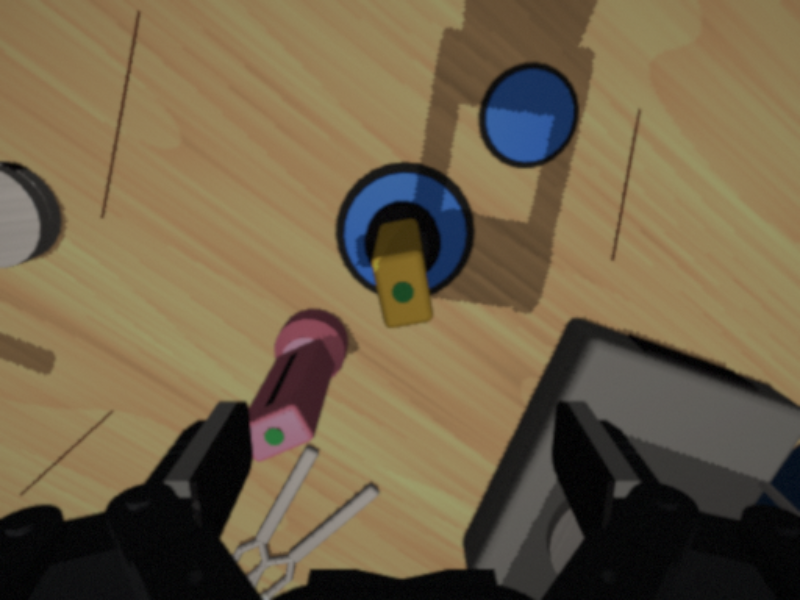

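View pics/w_tag.png

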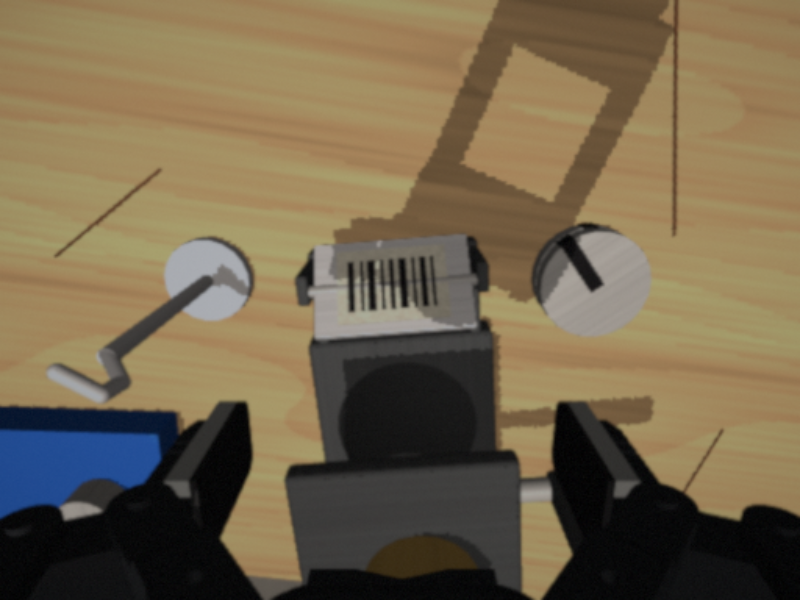

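View pics/w_knob.png

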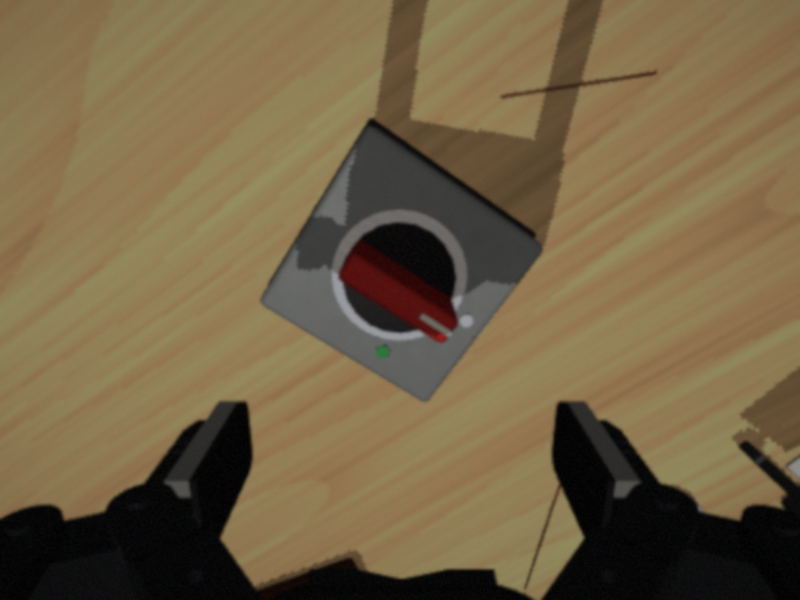

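Reader at (400,270)/800-scale with the handle leaning down in the view; tag plate (312–480, 235–340); knob pointer end at about (440,325) beside the white (off) dot, with the green dot (382,350) clockwise from it. I'll crop for corners.

Run:
```python
from h import *
import pickle
D=pickle.load(open("D.pkl","rb"))
def crop(n,x,y,w,h,s): return cv2.resize(np.clip(D[n][1][y:y+h,x:x+w,::-1]*1.6,0,255).astype(np.uint8),None,fx=s,fy=s,interpolation=cv2.INTER_CUBIC)
cv=np.zeros((600,800,3),np.uint8)
a=crop("tag",180,140,150,90,5); cv[:450,:750]=a
cv2.imwrite("pics/c_tag.png",a)
b=crop("knob",210,125,100,100,4); r=crop("reader",210,100,100,115,4)
m=np.zeros((460,800,3),np.uint8); m[:400,:400]=b; m[:460,400:]=r; cv2.imwrite("pics/c_kr.png",m)
```

```text
(no output)
```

View pics/c_tag.png

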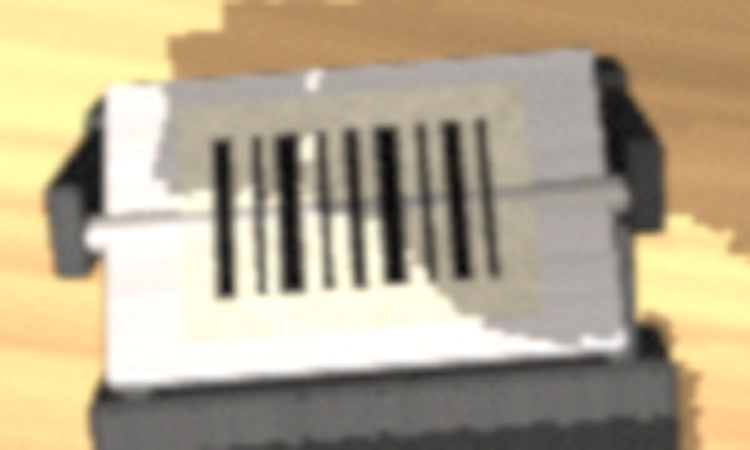

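View pics/c_kr.png

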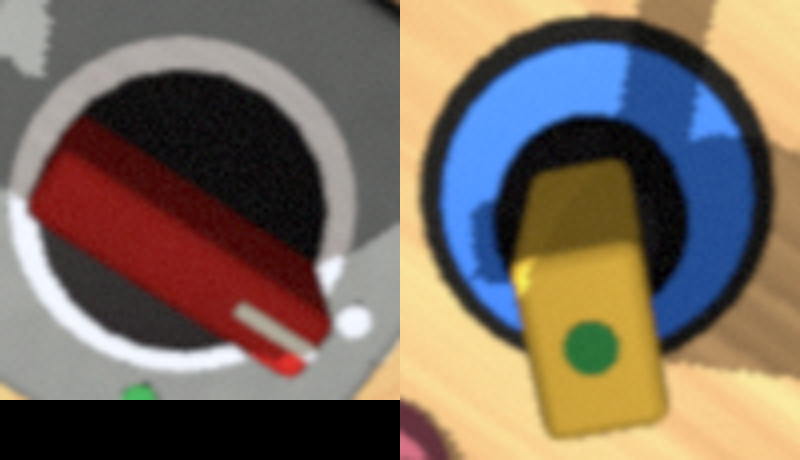

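Crops: plate corners (105,88),(590,50),(632,348),(107,388) and label corners (168,108),(520,82),(545,308),(185,338) in the 5x crop. Knob top edges run (65,148)→(325,318) and (30,210)→(275,370). Handle-top corners are (115,258),(240,240),(267,410),(155,435), with the dot at (192,348), all in the 4x crops.

Run:
```python
from h import *
import pickle
D=pickle.load(open("D.pkl","rb"))
# tag
c=D["tag"][2]
P=np.array([(105,88),(590,50),(632,348),(107,388),(168,108),(520,82),(545,308),(185,338)])/5+[180,140]
def fr(yaw,t): # z normal leaning t from vertical towards -xj
    cy,sy=np.cos(yaw),np.sin(yaw); xj=np.array([cy,sy,0]); yj=np.array([-sy,cy,0]); k=np.array([0,0,1.])
    z=np.cos(t)*k-np.sin(t)*xj; return np.c_[np.cross(yj,z),yj,z]
# image left = -y side (yaw 188: camera x = tool y); image top = low
L=np.array([(-32,-50),(-32,50),(32,50),(32,-50),(-25,-35),(-25,35),(25,35),(25,-35)],float)
def m(p): return np.array([p[0],p[1],p[4] if len(p)>4 else 75])+np.c_[L,np.zeros(8)]@fr(p[2],p[3]).T
for p0 in ([621,-75,.14,.6],[621,-75,.14,.6,75]):
    s=least_squares(lambda p:(proj(c,m(p))-P).ravel(),p0,x_scale=[10,10,.1,.1,10][:len(p0)]); print("tag",s.x.round(2),np.degrees(s.x[2:4]).round(1),np.abs(s.fun).max().round(2))
    print(s.fun.reshape(-1,2).round(1).tolist())
yaw=s.x[2]
print("jack from tag",(s.x[:2]+130*np.array([np.cos(yaw),np.sin(yaw)])).round(0))
# knob
c=D["knob"][2]
B=onplane(c,np.array([(372,120),(541,242),(425,401),(262,300)])/1.5625,45)
print("box",B.mean(0).round(1),[np.linalg.norm(B[i]-B[i-1]).round(0) for i in range(4)],[np.degrees(np.arctan2(*(B[i]-B[i-1])[1::-1])).round(1) for i in range(4)])
Q=onplane(c,np.array([(65,148),(325,318),(30,210),(275,370)])/4+[210,125],90)
print("bar",Q.round(0).tolist(),Q.mean(0).round(1),[np.degrees(np.arctan2(*(b-a)[1::-1])).round(1) for a,b in(Q[:2],Q[2:])])
# reader
c=D["reader"][2]
H=onplane(c,np.array([(115,258),(240,240),(267,410),(155,435)])/4+[210,100],155)
print("handle",H.round(0).tolist(),H.mean(0).round(1),[np.linalg.norm(H[i]-H[i-1]).round(0) for i in range(4)],[np.degrees(np.arctan2(*(H[i]-H[i-1])[1::-1])).round(1) for i in range(4)])
print("dot",onplane(c,np.array([(192,348)])/4+[210,100],155).round(1))
for d in D["reader"][3]["pad"]:
    cn=max(cv2.findContours(d["region"].astype(np.uint8),0,1)[0],key=cv2.contourArea)
    X=onplane(c,cv2.convexHull(cn).reshape(-1,2),6); print("pad",cv2.minEnclosingCircle(X[:,:2].astype(np.float32)))
```

```text
tag [ 6.2334e+02 -8.3300e+01  2.3000e-01  6.8000e-01] [13. 39.] 1.94
[[-0.1, -0.2], [-0.1, -0.9], [-1.1, -1.2], [-0.0, -0.8], [1.9, 0.7], [-0.1, 0.1], [-0.1, 1.2], [-0.3, 1.0]]
tag [ 6.2268e+02 -8.3360e+01  2.3000e-01  6.9000e-01  7.7190e+01] [13.1 39.8] 1.75
[[-0.3, -0.2], [0.2, -0.9], [-0.7, -1.2], [-0.5, -0.7], [1.7, 0.7], [0.1, 0.0], [0.1, 1.2], [-0.6, 1.1]]
jack from tag [749. -54.]
box [ 374.6 -263.7   45. ] [np.float64(118.0), np.float64(114.0), np.float64(118.0), np.float64(116.0)] [np.float64(111.5), np.float64(20.6), np.float64(-67.3), np.float64(-159.4)]
bar [[345.0, -270.0, 90.0], [400.0, -248.0, 90.0], [350.0, -282.0, 90.0], [404.0, -262.0, 90.0]] [ 374.8 -265.5   90. ] [np.float64(20.9), np.float64(20.4)]
handle [[435.0, 306.0, 155.0], [416.0, 325.0, 155.0], [443.0, 353.0, 155.0], [462.0, 337.0, 155.0]] [439.2 330.3 155. ] [np.float64(41.0), np.float64(27.0), np.float64(39.0), np.float64(26.0)] [np.float64(-131.4), np.float64(135.5), np.float64(46.7), np.float64(-39.5)]
dot [[441.4 331.3 155. ]]
pad ((307.5654602050781, 350.7430725097656), 39.733734130859375)
pad ((436.6675109863281, 328.94512939453125), 57.47139358520508)
```

Geometry is consistent: jack centre is (749,-54) by both routes, and box, handle and pad sizes match. The tag tilts about 39° with yaw 13°. Now the knob.

Run:
```python
from h import *
k=[375,-264.5]; psi=20.6
goto(k+[150],[180,0,psi]); move_l(k+[60],speed=120)
grip(0,40); o=get_obs(); print(o['t'],o['grip_width'],o['grip_force'],o['tcp_pos'].round(1),o['wrist_force'].round(1))
q=np.array(o['joint_pos'])
for i in range(1,8):
    q2=q.copy(); q2[5]+=i*10; move_j(q2)
o=get_obs(); print(o['t'],o['ee_rot'].round(1),o['grip_width'],o['moment'].round(2),o['wrist_force'].round(1))
grip(85); move_l(k+[170],speed=200); wait(.2)
o=get_obs(); im=get_image("wrist"); c=cam("wrist",o); print(o['t'])
hsv=cv2.cvtColor(im,cv2.COLOR_RGB2HSV); msk=((hsv[...,0]<8)|(hsv[...,0]>172))&(hsv[...,1]>140)&(hsv[...,2]>40)
p=np.argwhere(msk)[:,::-1]; X=onplane(c,p,90); 
near=np.linalg.norm(X[:,:2]-k,axis=1)<60; r=cv2.minAreaRect(X[near,:2].astype(np.float32)); print(r)
cv2.imwrite("pics/knob2.png",im[:,:,::-1])
```

```text
10.0083 15.518513161468313 44.01700437068939 [ 375.5 -265.5   60.5] [ 0.7 -2.5  0.4]
12.05 [ 1.80e+02 -1.00e-01 -4.89e+01] 14.832257430309692 [ 0.6  -0.41  0.67] [2.3 3.7 2.3]
13.625
((378.2740783691406, -268.0229797363281), (16.118261337280273, 67.89552307128906), 42.22702407836914)
```

View pics/knob2.png

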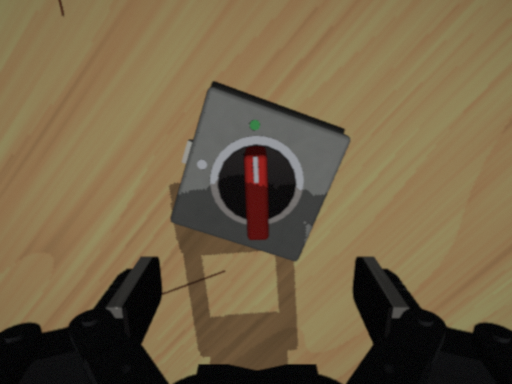

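The picture shows the knob pointer at (255,165), in line with the green dot at (254,125), so it is switched on. Now the reader.

Run:
```python
from h import *
r=[439,330]; A=[180,0,48]
goto(r+[240],A); move_l(r+[109.5],speed=130)
o0=get_obs(); grip(0,80); o=get_obs(); print(o['t'],o0['tcp_pos'].round(1),o['tcp_pos'].round(1),o['grip_width'],o['grip_force'],o['wrist_force'].round(1))
move_l(r+[300],speed=150)
wait(.2);o=get_obs(); print(o['t'],o['grip_width'],o['wrist_force'].round(1),o['moment'].round(2))
tag=np.array([623,-83.3,75]); yaw,t=np.radians(13),np.radians(39)
xj=np.array([np.cos(yaw),np.sin(yaw),0]); yj=np.array([-np.sin(yaw),np.cos(yaw),0]); n=np.cos(t)*np.array([0,0,1])-np.sin(t)*xj
R=np.c_[yj,np.cross(-n,yj),-n]; e=rpy(R)
P=lambda d: (tag+n*d).tolist()
for d in (300,161.5): print(d,P(d),e.round(1),solve_ik(P(d),e.tolist()))
im=get_image("wrist"); cv2.imwrite("pics/held.png",im[:,:,::-1])
```

```text
17.5417 [439.8 330.4 110.5] [439.5 330.1 110. ] 27.01373734207734 79.4732129573822 [ 0.1 -0.3  0.8]
19.1583 26.956091867710175 [-0.1  0.2 -2.6] [-0.01 -0.01 -0.03]
300 [439.04271494063016, -125.7698856460263, 308.1437884370913] [141.  -0. 103.] [-47.12294168 -33.46932456 130.4527213   36.65585951  66.06806388
 -70.32478967]
161.5 [523.9696615430393, -106.16295510611083, 200.5090727753008] [141.  -0. 103.] [-34.81550267 -14.49072753 130.20441665  42.05873371  44.11564602
 -73.54818369]
```

Run:
```python
from h import *
tag=np.array([623,-83.3,75]); yaw,t=np.radians(13),np.radians(39)
xj=np.array([np.cos(yaw),np.sin(yaw),0]); yj=np.array([-np.sin(yaw),np.cos(yaw),0]); n=np.cos(t)*np.array([0,0,1])-np.sin(t)*xj
e=rpy(np.c_[yj,np.cross(-n,yj),-n]).tolist()
P=lambda d: (tag+n*d).tolist()
goto(P(240),e); o=get_obs(); print(o['t'],o['tcp_pos'].round(1),o['grip_width'])
move_l(P(162),speed=60); wait(.3)
o=get_obs(); print(o['t'],o['tcp_pos'].round(1),o['ee_rot'].round(1),P(162),e,o['wrist_force'].round(1),o['moment'].round(2))
im=get_image("scene"); iw=get_image("wrist")
m=np.zeros((384,800,3),np.uint8)
m[:,:440]=cv2.resize(im[100:292,110:330,::-1],(440,384)); m[:,440:]=cv2.resize(iw[:,:,::-1],(360,384))
cv2.imwrite("pics/aim.png",np.clip(m*1.5,0,255).astype(np.uint8))
```

```text
21.3333 [ 475.9 -117.   261.7] 27.000646076212217
23.0833 [ 523.7 -106.3  201.1] [141.   0. 103.] [523.6630660679402, -106.2337382488542, 200.8976457560293] [141.0, -1.2722218725854067e-14, 102.99999999999999] [ 0.  -0.9 -2.8] [-0.18  0.69  0.  ]
```

View pics/aim.png

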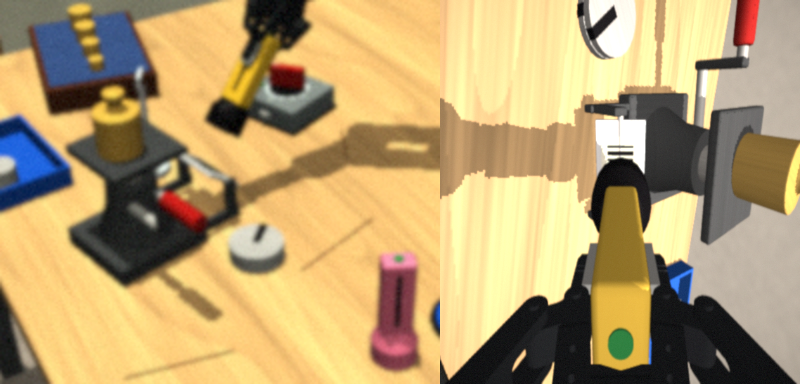

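The held reader points at the plate: the head at (620,200) is centred on the plate (597–647) in the right half. I'll check the model projection here while holding.

Run:
```python
from h import *
wait(1.6); o=get_obs(); im=get_image("wrist"); c=cam("wrist",o); print(o['t'],np.abs(o['qvel']).max())
tag=np.array([623,-83.3,75]); yaw=np.radians(13)
xj=np.array([np.cos(yaw),np.sin(yaw),0]); yj=np.array([-np.sin(yaw),np.cos(yaw),0])
vis=np.clip(im[90:210,190:320,::-1]*1.5,0,255).astype(np.uint8); vis=cv2.resize(vis,None,fx=5,fy=5,interpolation=cv2.INTER_CUBIC)
for td,col in ((33,(255,0,0)),(39,(0,0,255)),(45,(0,200,0))):
    t=np.radians(td); xs=np.cos(t)*xj+np.array([0,0,np.sin(t)])
    q=proj(c,[tag+a*xs+b*yj for a,b in((-32,-50),(-32,50),(32,50),(32,-50))])
    cv2.polylines(vis,[((q-[190,90])*5).astype(int)],True,col,1)
cv2.imwrite("pics/chk.png",vis)
```

```text
24.7833 0.10355089224958783
```

View pics/chk.png

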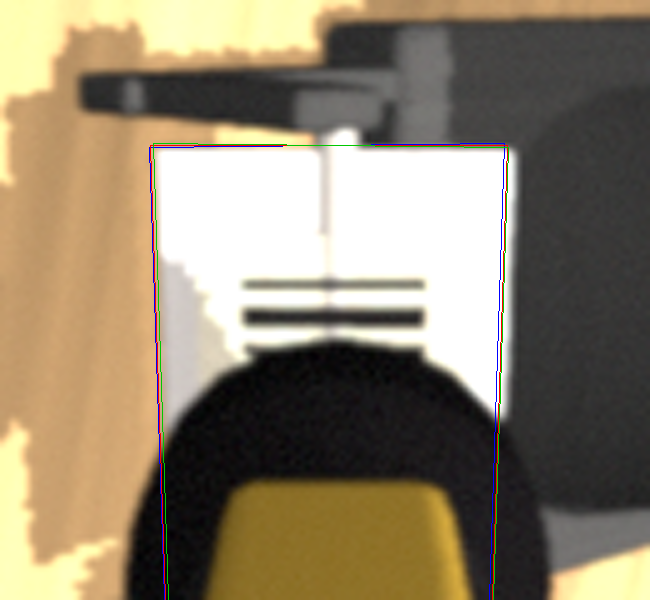

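Run:
```python
from h import *
import pickle
c=pickle.load(open("D.pkl","rb"))["tag"][2]
P=np.array([(105,88),(590,50),(632,348),(107,388),(168,108),(520,82),(545,308),(185,338)])/5+[180,140]
L=np.array([(-32,-50),(-32,50),(32,50),(32,-50),(-25,-35),(-25,35),(25,35),(25,-35)],float)
def fr(yaw,t):
    xj=np.array([np.cos(yaw),np.sin(yaw),0]); yj=np.array([-np.sin(yaw),np.cos(yaw),0]); z=np.cos(t)*np.array([0,0,1])-np.sin(t)*xj
    return np.c_[np.cross(yj,z),yj,z]
for s in (slice(0,4),slice(4,8),slice(0,8)):
  f=lambda p:(proj(c,np.array([p[0],p[1],75])+np.c_[L[s],0*L[s][:,0]]@fr(p[2],p[3]).T)-P[s]).ravel()
  r=least_squares(f,[621,-80,.2,.6],x_scale=[10,10,.1,.1]); print(r.x[:2].round(1),np.degrees(r.x[2:]).round(1),r.fun.round(1))
  for td in (27,31,35,39,43): 
    g=least_squares(lambda p:f([*p,np.radians(td)]),[621,-80,.2],x_scale=[10,10,.1]); print(td,round(np.sqrt(np.mean(g.fun**2)),2),end='; ')
  print()
```

```text
[624.1 -82.9] [12.9 38.4] [ 0.3  0.3  0.3 -0.1 -0.9 -0.1  0.4 -0.1]
27 1.51; 31 1.1; 35 0.64; 39 0.39; 43 0.89; 
[622.6 -83.7] [13.3 39.8] [ 1.6  0.2 -0.5 -0.7 -0.4  0.1 -0.6  0.3]
27 1.39; 31 1.15; 35 0.88; 39 0.7; 43 0.82; 
[623.3 -83.3] [13. 39.] [-0.1 -0.2 -0.1 -0.9 -1.1 -1.2 -0.  -0.8  1.9  0.7 -0.1  0.1 -0.1  1.2
 -0.3  1. ]
27 1.6; 31 1.3; 35 0.99; 39 0.82; 43 1.03;
```

Plate-only and label-only fits agree: 38.4° and 39.8°. Hold a bit more, then return the reader.

Run:
```python
from h import *
wait(1.2)
tag=np.array([623,-83.3,75]); yaw,t=np.radians(13),np.radians(39)
n=np.cos(t)*np.array([0,0,1])-np.sin(t)*np.array([np.cos(yaw),np.sin(yaw),0])
move_l((tag+n*240).tolist(),speed=100)
r=[439,330]; A=[180,0,48]
goto(r+[300],A); wait(.3); print(get_obs()['t'],get_obs()['tcp_pos'].round(1))
move_l(r+[130],speed=120); move_l(r+[110],speed=30); wait(.3)
o=get_obs(); print(o['t'],o['tcp_pos'].round(1),o['wrist_force'].round(1))
grip(85); wait(.3); move_l(r+[290],speed=130)
goto([437.6,327.5,290],[180,0,-143]); wait(.3)
o=get_obs(); im=get_image("wrist"); c=cam("wrist",o); print(o['t'],o['grip_width'],o['wrist_force'].round(1))
cv2.imwrite("pics/placed.png",im[:,:,::-1])
hsv=cv2.cvtColor(im,cv2.COLOR_RGB2HSV)
g=(hsv[...,0]>50)&(hsv[...,0]<85)&(hsv[...,1]>90); g[:150]=0;g[230:]=0;g[:,:230]=0;g[:,300:]=0
print("dot",onplane(c,[np.argwhere(g)[:,::-1].mean(0)],155+8).round(1))
for d in regions_of("pad","wrist"):
    cn=max(cv2.findContours(d["region"].astype(np.uint8),0,1)[0],key=cv2.contourArea)
    print("pad",d["score"],cv2.minEnclosingCircle(onplane(c,cv2.convexHull(cn).reshape(-1,2),6)[:,:2].astype(np.float32)))
```

```text
29.3917 [439.2 329.6 300.1]
32.075 [438.7 329.8 110.1] [-3.1 -1.7  2.1]
37.3083 84.78425274498667 [-0.4  0.3  0.3]
dot [[438.6 329.  163. ]]
pad 0.94 ((306.41485595703125, 351.169921875), 39.30657196044922)
pad 0.81 ((436.8533020019531, 328.7418212890625), 57.9831428527832)
```

View pics/placed.png

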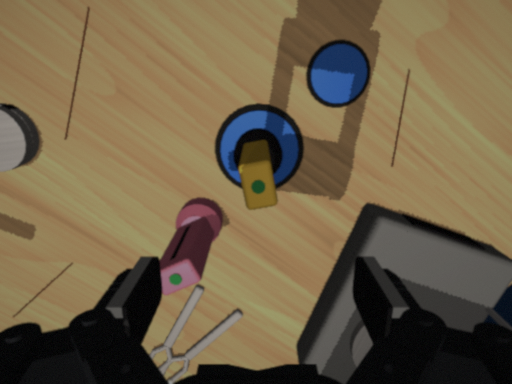

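The picture shows the reader upright and centred on the large pad. The handle-top dot at (258,187) is within 2 mm of the pad centre, and the gripper is clear.

```bash
python3 -c "
from station import *
print(sign_off())"
```

```text
the job is handed in; nothing more can be done
None
```

I turned the knob to on, held the reader on the label for about 3 s, then stood it back within about 2 mm of its pad's centre. The job is handed in; `sign_off()` returned no verdict.

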